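# Nest the channel strips

### The job

Pack away the aluminium channel strips. In the wooden tray, slide the single strip that lies open side up, without lifting it, towards the tray's back wall until it is square and tight against the strips packed there and these are tight against the wall; then take the equal channel strip that stands on its edge on the table and nest it upside down over the last joint, one leg down in the trough of each of the two strips beside the joint, fully down and level. Leave the pack tight and nested like that, and do not disturb the offcuts, tools, jar and pebbles.

Things in the scene. Friction and masses are not known exactly. Their poses are not given: they have to be found in the camera images.
- tray: shallow plywood tray fixed to the table, 300 (x) x 204 (y) x 45 mm, turned a little. Origin at the centre of its underside. Floor 9 mm thick. At its +x end, farthest from the robot, the back wall, 12 mm thick and 36 mm above the floor (inner face at x = +138 mm); side walls 12 mm thick and 26 mm above the floor (inner faces at y = +-90 mm); the -x end is open.
- base_strip: aluminium U-channel strip, 50 mm wide, 20 mm high, 160 mm long, walls 3 mm (hollow 44 wide, 17 deep), 0.1 kg. Origin at the middle of this 50 x 160 x 20 mm envelope; y along its length, x across, z from the web towards the open side. It lies open side up (z up) on the tray floor, its x nearly along the tray's x, next to the back wall with a gap of about 2 mm.
- middle_strip: strip equal to the base strip, with the same frame. It lies open side up next to the base strip, on the robot's side of it, with a gap of about 2 mm.
- top_strip: strip equal to the base strip, with the same frame. It is already nested: open side down (z down, x towards the robot) over the joint of the base and middle strips, a leg in each trough; its legs stand on their webs and its web on their legs, so its origin is 3 mm higher than theirs.
- open_strip: strip equal to the base strip, with the same frame. It lies alone, open side up, on the tray floor nearer the robot, askew, its x roughly along the tray's x. It is to be slid.
- edge_strip: strip equal to the base strip, with the same frame. It stands on edge on the table at the robot's right: one leg flat, 50 mm tall, 20 mm deep, x straight down, z level and away from the robot (web nearer the robot). Tipped over about 30 degrees towards its open side it falls, about its lower leg's tip, to lie open side down. It also fits standing in another strip's trough.
- angle_offcut: bystander: aluminium angle offcut, 40 x 40 mm, 4 mm thick, 150 mm long, one leg flat on the table and the other upright on its -x side; beside the edge strip, in either of two places. Origin at the centre of the flat leg's underside, y along the length.
- tube_offcut: bystander: square steel tube 30 x 30 mm, 130 mm long along its x. Origin at the centre of its underside.
- grout_jar: bystander: jar 54 mm wide and 115 mm tall, standing between the edge strip and the tray. Origin under its centre.
- hammer: bystander: mosaic hammer lying on the table left of the tray, wooden handle 200 mm long towards its -x from the origin, curved head about 190 mm along its y, 26 mm thick. Origin on the table under the head.
- nippers: bystander: tile nippers lying on the table, 170 mm long, 18 mm high. Origin under the pivot, handles to its -x.
- pebble_a: bystander: grey pebble, 44 mm wide, 22 mm high. Origin under its centre.
- pebble_b: bystander: grey pebble, 52 mm wide, 24 mm high. Origin under its centre.
Not all that is in view belongs to the job. What is shaped like the middle_strip but blue is not meant.

How it is judged:
On the way, in this order (a step that is already met when the one before it is completed fails the run):
1. the open strip has been slid tight and square against the pack at the back wall (x of open_strip in the frame of tray above 0.0095 m and angle between the y axis of open_strip and the y axis of tray, either way round below 0.05 rad and angle between open_strip's own z axis and vertical below 0.05 rad and z of open_strip in the frame of tray between 0.0165 and 0.0215 m), for 0.2 s.
2. the edge strip is nested upside down over the joint of the open and middle strips, fully down (all of step 1 and z of edge_strip in the frame of tray between 0.0195 and 0.0245 m and angle between edge_strip's own x axis and vertical between 1.52 and 1.62 rad and angle between the y axis of each of edge_strip, top_strip and the y axis of tray, either way round below 0.06 rad and x of edge_strip in the frame of open_strip between 0.005 and 0.045 m and z of top_strip in the frame of tray between 0.0195 and 0.0245 m and angle between top_strip's own x axis and vertical between 1.52 and 1.62 rad and z of middle_strip in the frame of tray between 0.0165 and 0.0215 m and linear speed of each of edge_strip, open_strip below 0.02 m/s), for 0.2 s.
At the end, for the whole second after the job is handed in: open strip flat and square (3 deg), gaps from back wall to it summing to 3.5 mm at most; edge strip open side down, level and along the tray (3 deg), a leg in each trough of open and middle strips, down within 2.5 mm; top strip still nested so, middle strip flat; all released, at rest (all of step 2); the robot touches nothing.
It fails at once if the open strip was lifted off the tray floor (more than 12 mm) (z of open_strip in the frame of tray above 0.031 m).
It fails at once if an offcut, a tool, the jar or a pebble was moved more than 20 mm, or the jar tipped (distance of any of angle_offcut, tube_offcut, grout_jar, hammer, nippers, pebble_a, pebble_b from where it was at the start of the episode above 0.02 m or angle between grout_jar's own z axis and vertical above 0.3 rad).
It also fails if it takes over 59 s, if anything falls off the work surface, if the arm or the gripper's body presses on something with over 40 N, if the wrist force passes 120 N, or if a joint passes its speed limit or range.

### The arm

A 7-joint arm with a two-finger parallel gripper is mounted at the origin on the work surface. World frame = base frame: x ahead of the robot, y to its left, z up, the work surface at z = 0. Lengths are in m, angles in rad, forces in N, time in s.
With the tool pointing down it reaches from about 0.35 to 0.9 m from the base axis. Payload 19.9 kg.
Tool frame: the origin (TCP) lies between the finger pads; the fingertips stand 19 mm ahead of it and the grasp point (between the pads) is the TCP; z points along the fingers, y is the line along which they close (so a half turn about z gives the same grasp; the last joint's range is limited). The gripper opens to 85 mm and grips with 20 to 120 N. Pads are 22 mm wide; open, the fingers measure 114 mm over their backs; the gripper's body (76 mm by 85 mm) begins 54 mm behind the grasp point. The pads swing forward as they close: fully open they stand 13 mm farther back than shut.
Start: joints at [-0.042, 0.417, -0.01, 1.614, 0.005, 1.111, -0.053], TCP at [0.625, 0, 0.25] pointing down, gripper open.
Joint ranges: [-2.81, 2.81], [-0.39, 2.02], [-1.27, 1.25], [0.06, 2.57], [-1.19, 4.33], [0.19, 2], [-2.82, 2.82]. Speed limits (rad/s): [1.89, 1.89, 2.39, 2.39, 3.01, 3.01, 3.01].

### API

Orientations are given as a rotation vector (axis times angle).
In Python, from bench import bot gives the robot as it stands.
- The arm moves only by the shell command python3 -m creep 'ROWS'. ROWS is JSON, a list of rows, each an object with "slide": the shift along the tool's x, y, z in cm, a list of three; "turn": the turn about the tool's z in units of 6 degrees (1.0 is 6 degrees); "jaw": the closure, from 0 (fully open) to 1 (shut). In form: [{"slide": [tx, ty, tz], "turn": turn, "jaw": jaw}, ...]. A call has 1 to 5 rows; each row is the pose to reach, as a shift and turn from the pose commanded when the call began, along the tool's axes at that moment; what a row does not reach only later rows make up. A row lasts 1/8 s, in which the tool goes at most 62.5 mm and 10.7 degrees, less where a joint would pass 70% of its speed; a pose out of reach is approached as far as the arm can. A call with a gripper value outside its range is refused whole. The fingers move at their own pace and stop on an object; the grip force is fixed at half the most. Time passes only in rows, so rows that repeat a pose let the fingers close. It gives the time, the measured TCP pose, the force, the opening and the grip force at its end, in the units of the state.
- bot.get_obs(): the state, without advancing time (a new reading comes with each control period).
- bot.get_image(name): name is "scene" or "side" or "wrist"; returns the picture (400x640x3 uint8, blue, green, red); there is no depth.
- bot.camera_model(name): a dict with "fx", "fy", "cx", "cy" (pixels), "k1" (the pictures are not rectified: a ray, as slopes to the right and down, at radius r is drawn at 1 + k1 r^2 times it, then the intrinsics apply), "view" (4x4, takes a point from world to camera coordinates). Camera axes: x right, y up, looking along -z (the intrinsics and any distortion apply to the point x, -y, -z); pixel columns grow to the right and rows downward; lengths in m; the calibration is good to about 2 mm. A picture is of the moment at which its call begins: read the wrist's pose just before it. camera_model takes no time and is no camera call; for the wrist camera it gives the pose at the moment of the call.
- bot.close_job(): hands the job in; it is judged then, once.
Trained networks look in the newest picture that a camera, given by its name, has taken for a name from the list of things; names that differ only in an ending like _2 or _b are one class to them, and where a whole thing is asked for, a point or a joint stands for the part that bears it (a point fixed in the world has none). Each returns a list of dicts, best first, with "p" (0 to 1); they miss things now and then, are a little off and sometimes report something else, mostly with a low value. They report only what shows in the picture. A call takes as long as a camera call. They do not tell look-alikes from the thing itself.
- bot.boxes_of(label, camera): "rect" ([left, top, right, bottom] in pixels, round what is visible of it).
The state is a dict: "clock": time; "qpos": joint angles; "qvel": joint speeds; "effort": joint torques, N m; "tcp_pos": TCP position; "eef_rot": TCP orientation; "ft_force": force on the tool from outside, world axes, zero at the start; "moment": the same for the moment, N m; "opening": finger opening in m; "grasp_force": force on a finger pad.
Only numpy, scipy, OpenCV 4.12 (cv2) and the standard library are available. Lean on these libraries where they do the work, as an engineer would, in place of code of your own. Each camera call takes 0.05 s, during which the arm holds its last target. There are 200 camera calls.

## Working session

There is one attempt and no reset: what is moved stays moved. The work goes in short steps, Python scripts to look and compute and a shell command to move; the robot and the scene stay as the last step left them, time stands still between calls to the robot, and variables do not carry over. Pictures are saved under pics/ and viewed, at most 10 in all, crops included, and the job is handed in when it is done.

```bash
ls; mkdir -p pics; python3 - <<'E'
from bench import bot
import cv2, numpy as np
o=bot.get_obs(); print({k:np.round(v,3).tolist() for k,v in o.items()})
for n in ("scene","side"):
    cv2.imwrite(f"pics/{n}0.png",bot.get_image(n))
    m=bot.camera_model(n); print(n,{k:np.round(v,4).tolist() for k,v in m.items()})
E
```

```text
pics
{'clock': 0.0, 'qpos': [-0.041, 0.418, -0.01, 1.614, 0.005, 1.111, -0.053], 'qvel': [-0.002, -0.001, -0.0, 0.0, -0.0, -0.001, -0.001], 'effort': [0.0, -86.444, 0.679, -43.49, 0.019, 0.007, 0.0], 'tcp_pos': [0.625, 0.0, 0.25], 'eef_rot': [-2.221, -2.221, 0.001], 'ft_force': [-0.462, -0.178, -0.165], 'moment': [0.005, -0.061, -0.03], 'grasp_force': 0.0, 'opening': 0.085}
scene {'fx': 370.6862, 'fy': 370.6862, 'cx': 316.6555, 'cy': 201.725, 'k1': 0.0075, 'view': [[0.5326, 0.8463, 0.003, -0.2384], [-0.5478, 0.342, 0.7635, 0.2534], [0.6451, -0.4083, 0.6458, -1.5214], [0.0, 0.0, 0.0, 1.0]]}
side {'fx': 426.9585, 'fy': 426.9585, 'cx': 320.3231, 'cy': 206.4091, 'k1': -0.0365, 'view': [[-0.9857, -0.1682, 0.0139, 0.4714], [0.1106, -0.5817, 0.8059, -0.1129], [-0.1275, 0.7958, 0.5919, -1.2517], [0.0, 0.0, 0.0, 1.0]]}
```

View pics/scene0.png

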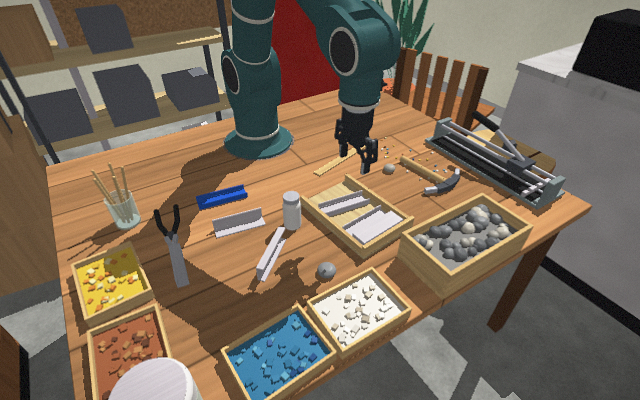

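View pics/side0.png

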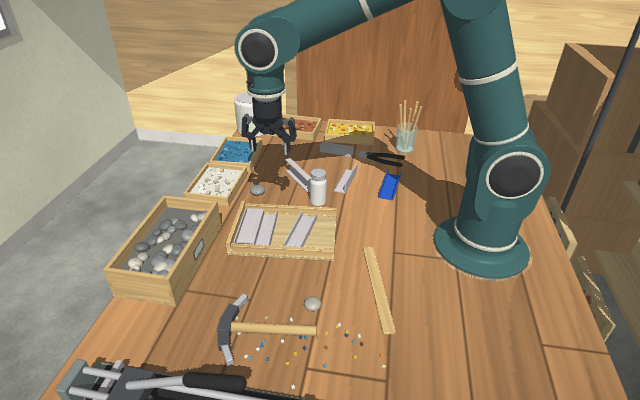

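The scene view shows the tray around (357,215) with the open strip at (343,203) and the pack at (375,225). A blue look-alike is at (222,197). Strip-like things are at (238,222) and (270,253), and the jar is at (291,210). I'll enlarge and run the detectors.

```bash
cat > h.py <<'E'
from bench import bot
import cv2, numpy as np
def model(n):
    m=bot.camera_model(n); V=np.array(m["view"]); K=np.array([[m["fx"],0,m["cx"]],[0,m["fy"],m["cy"]],[0,0,1]])
    return V,K,m["k1"]
F=np.diag([1.,-1,-1])
def dist(k): return np.array([k,0,0,0,0.])
def proj(P,M):
    V,K,k=M; P=np.atleast_2d(P).astype(float); R=F@V[:3,:3]; t=F@V[:3,3]
    return cv2.projectPoints(P,cv2.Rodrigues(R)[0],t,K,dist(k))[0][:,0]
def unproj(uv,z,M):
    V,K,k=M; uv=np.atleast_2d(uv).astype(float)
    n=cv2.undistortPoints(uv[:,None],K,dist(k))[:,0]; d=np.c_[n,np.ones(len(n))]@F@V[:3,:3]
    c=-V[:3,:3].T@V[:3,3]; return c+d*((z-c[2])/d[:,2])[:,None]
E
python3 - <<'E'
from h import *
a=bot.get_image("scene"); b=bot.get_image("side")
c=np.hstack([cv2.resize(a[170:300,190:320],(400,400),interpolation=3),cv2.resize(a[160:270,300:410],(400,400),interpolation=3)])
d=cv2.resize(b[140:240,260:420],(400,200*400//320),interpolation=3)
e=cv2.resize(b[195:265,222:342],(400,250),interpolation=3)
d=cv2.resize(b[140:220,270:410],(400,200),interpolation=3); e=cv2.resize(b[195:262,222:350],(400,200),interpolation=3)
cv2.imwrite("pics/crop0.png",np.vstack([c,np.hstack([d,e])]))
for n in("scene","side"):
    M=model(n)
    for l in ["edge_strip","open_strip","angle_offcut","tube_offcut","grout_jar","tray","pebble_a","hammer","nippers"]:
        for r in bot.boxes_of(l,n)[:3 if 'strip' not in l else 6]:
            q=r["rect"]; print(n,l,round(r["p"],2),np.round(q),np.round(unproj([(q[0]+q[2])/2,(q[1]+q[3])/2],0.01,M)[0,:2],3))
E
```

```text
scene edge_strip 0.55 [255. 228. 286. 282.] [ 0.594 -0.244]
scene open_strip 0.91 [319. 190. 369. 217.] [0.522 0.057]
scene open_strip 0.2 [352. 212. 400. 242.] [0.663 0.075]
scene angle_offcut 0.59 [213. 208. 266. 236.] [ 0.425 -0.264]
scene tube_offcut 0.78 [170. 243. 189. 286.] [ 0.494 -0.468]
scene grout_jar 0.72 [255. 226. 288. 280.] [ 0.589 -0.238]
scene grout_jar 0.59 [282. 190. 302. 228.] [ 0.456 -0.1  ]
scene tray 0.68 [301. 173. 414. 262.] [0.601 0.053]
scene pebble_a 0.68 [319. 260. 332. 277.] [ 0.716 -0.142]
scene pebble_a 0.46 [383. 167. 399. 174.] [0.46  0.309]
scene hammer 0.81 [403. 157. 463. 196.] [0.571 0.409]
scene nippers 0.76 [156. 207. 181. 243.] [ 0.323 -0.452]
scene nippers 0.36 [301. 174. 413. 260.] [0.595 0.055]
side open_strip 0.85 [286. 214. 316. 251.] [0.527 0.053]
side angle_offcut 0.81 [332. 160. 359. 191.] [ 0.436 -0.286]
side angle_offcut 0.45 [357. 148. 405. 170.] [ 0.317 -0.43 ]
side tube_offcut 0.53 [313. 141. 356. 159.] [ 0.502 -0.468]
side grout_jar 0.8 [311. 168. 326. 209.] [ 0.516 -0.188]
side tray 0.62 [227. 200. 339. 260.] [0.583 0.053]
side pebble_a 0.58 [302. 294. 316. 309.] [0.454 0.312]
side hammer 0.7 [218. 292. 316. 365.] [0.534 0.408]
side nippers 0.82 [357. 149. 403. 168.] [ 0.319 -0.432]
side nippers 0.49 [232. 212. 248. 241.] [0.714 0.062]
```

View pics/crop0.png

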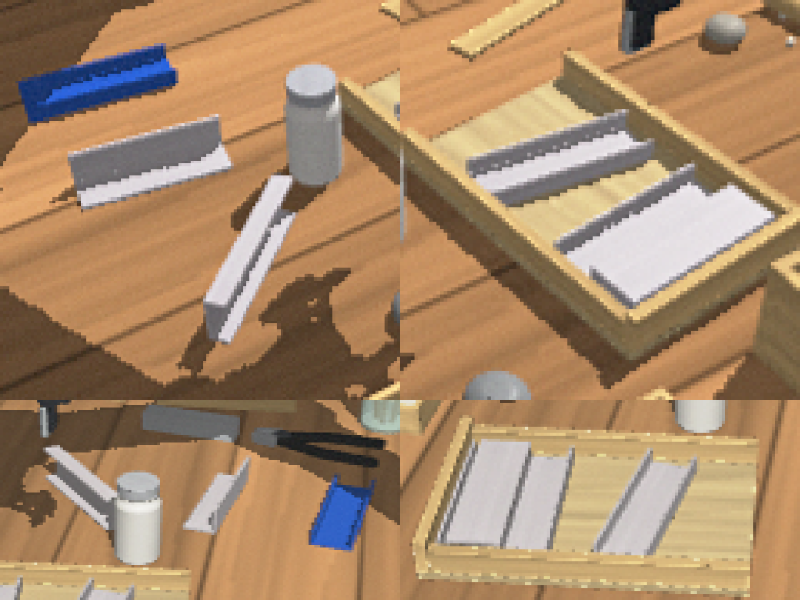

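The edge_strip candidates in the scene view are:
- **(270,253), white:** an open channel on its edge, with both legs visible.
- **(238,222):** an L-shape with one upright leg, so this is the angle offcut.
- **(222,197):** the blue look-alike.

The crop confirms that (270,253) is the edge strip. The open strip is the lone white channel in the tray at (343,203). Next I'll check the wrist camera.

```bash
python3 - <<'E'
from h import *
M=model("wrist"); V=M[0]; print(np.round(V,3), M[1],-V[:3,:3].T@V[:3,3])
cv2.imwrite("pics/w0.png",bot.get_image("wrist"))
E
```

```text
[[ 1.    -0.001 -0.    -0.625]
 [ 0.001  0.957 -0.289  0.036]
 [ 0.     0.289  0.957 -0.379]
 [ 0.     0.     0.     1.   ]] [[358.16527033   0.         317.36365066]
 [  0.         358.16527033 197.387493  ]
 [  0.           0.           1.        ]] [0.62503018 0.07416656 0.37363061]
```

View pics/w0.png

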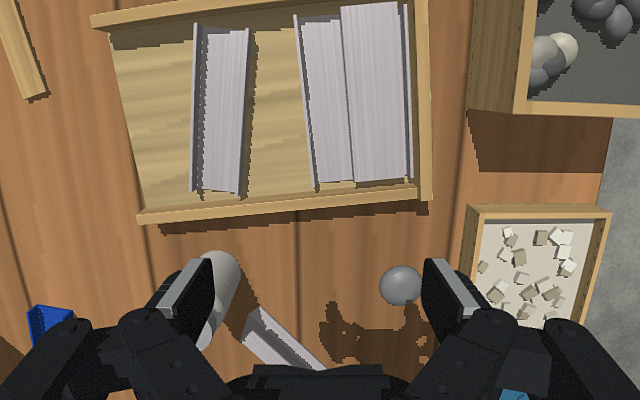

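The wrist view shows the open strip at cols 191–251, rows 24–197. The middle strip and nested pack span cols 295–412. The edge strip is partly visible at (290,345). Next I'll fit poses to the silhouettes.

```bash
cat >> h.py <<'E'
from scipy.optimize import minimize
def box(p,size,zlo):   # corners of a box at (x,y,yaw)
    x,y,a=p; L=np.array([[i*size[0]/2,j*size[1]/2] for i in(-1,1) for j in(-1,1)])
    R=np.array([[np.cos(a),-np.sin(a)],[np.sin(a),np.cos(a)]]); q=L@R.T+[x,y]
    return np.vstack([np.c_[q,np.full(4,zlo+h)] for h in(0,size[2])])
def grey(img):
    s=cv2.cvtColor(img,cv2.COLOR_BGR2HSV); return ((s[...,1]<45)&(s[...,2]>75)).astype(np.uint8)
def comp(mask,seed):
    n,l=cv2.connectedComponents(mask); return (l==l[seed[1],seed[0]]).astype(np.uint8)
def fit(mask,M,p0,size,zlo,S=4):
    big=cv2.resize(mask,None,fx=S,fy=S,interpolation=0)
    def cost(v):
        p=np.array(p0)+np.array(v)*[.01,.01,.1]
        h=cv2.convexHull((proj(box(p,size,zlo),M).astype(np.float32)+.5)*S).astype(np.int32)
        m=np.zeros_like(big); cv2.fillConvexPoly(m,h,1); return 1-(m&big).sum()/(m|big).sum()
    b=min((minimize(cost,s,method="Nelder-Mead",options=dict(xatol=.005,fatol=1e-5,initial_simplex=np.array(s)+np.vstack([np.zeros(3),np.eye(3)]))) for s in([0,0,0],[-.5,.5,.5])),key=lambda r:r.fun)
    return np.array(p0)+b.x*[.01,.01,.1], b.fun
E
python3 - <<'E'
from h import *
M=model("wrist"); im=cv2.imread("pics/w0.png"); g=grey(im)
o=comp(g,(222,110)); print(o.sum(), cv2.boundingRect(o))
print("open",fit(o,M,[.51,.06,.05],(.05,.16,.02),.009))
pk=comp(g,(375,100)); print(pk.sum(),cv2.boundingRect(pk))
print("pack",fit(pk,M,[.66,.07,.05],(.1,.16,.023),.009))
print("tray corners top", np.round(unproj([[429,0],[432,199],[139,212],[93,19]],.035,M)[:,:2],3))
E
```

```text
8114 (189, 22, 61, 176)
open (array([ 0.52786719,  0.05233464, -0.11869831]), np.float64(0.15045883586785525))
18627 (293, 1, 121, 187)
pack (array([0.66126215, 0.06752911, 0.1014355 ]), np.float64(0.03891702363644056))
tray corners top [[ 0.723  0.152]
 [ 0.739 -0.03 ]
 [ 0.443 -0.043]
 [ 0.422  0.141]]
```

```bash
python3 - <<'E'
from h import *
M=model("wrist"); im=cv2.imread("pics/w0.png"); g=grey(im)
def hullmask(m):
    c=cv2.morphologyEx(m,cv2.MORPH_OPEN,np.ones((3,3)));h=cv2.convexHull(cv2.findNonZero(c));r=np.zeros_like(m);cv2.fillConvexPoly(r,h,1);return r,h[:,0]
o,h=hullmask(comp(g,(222,110)))
print(cv2.approxPolyDP(h,3,True)[:,0].tolist())
p,c=fit(o,M,[.52,.055,.05],(.05,.16,.02),.009);print("open",p,c)
pk,h=hullmask(comp(g,(375,100)));print(cv2.approxPolyDP(h,3,True)[:,0].tolist())
q,c2=fit(pk,M,[.66,.07,.1],(.1,.16,.023),.009);print("pack",q,c2)
v=cv2.resize(im[0:230,80:440],None,fx=2.2,fy=2.2,interpolation=2)
for P,s in((p,(.05,.16,.02)),(q,(.1,.16,.023))):
    uv=((proj(box(P,s,.009),M)-[80,0])*2.2).astype(int)
    for i,j in[(0,1),(0,2),(3,1),(3,2),(4,5),(4,6),(7,5),(7,6)]: cv2.line(v,tuple(map(int,uv[i])),tuple(map(int,uv[j])),(0,0,255),1)
# tray outline guess: yaw from pack
a=q[2];R=np.array([[np.cos(a),-np.sin(a)],[np.sin(a),np.cos(a)]])
back=q[:2]+R@[.05,0]  # pack +x face centre
t=back-R@[.138-.003,0]; print("tray~",t)
T=np.array([[-.15,-.102,.035],[-.15,.102,.035],[.138,.09,.045],[.138,-.09,.045],[.15,.102,.045],[.15,-.102,.045],[.138,.09,.009],[.138,-.09,.009],[-.15,-.09,.035],[-.15,.09,.035]])
W=np.c_[T[:,:2]@R.T+t,T[:,2]]
for u in (proj(W,M)-[80,0])*2.2: cv2.circle(v,tuple(map(int,u)),3,(255,0,255),-1)
cv2.imwrite("pics/fit0.png",v)
E
```

```text
[[248, 28], [238, 195], [189, 191], [193, 24]]
open [ 0.52746633  0.05305778 -0.11452111] 0.037440022947741736
[[413, 177], [312, 186], [293, 14], [380, 2], [406, 4]]
pack [0.66109384 0.06709388 0.10575005] 0.025518638235586755
tray~ [0.57656867 0.05812187]
```

View pics/fit0.png

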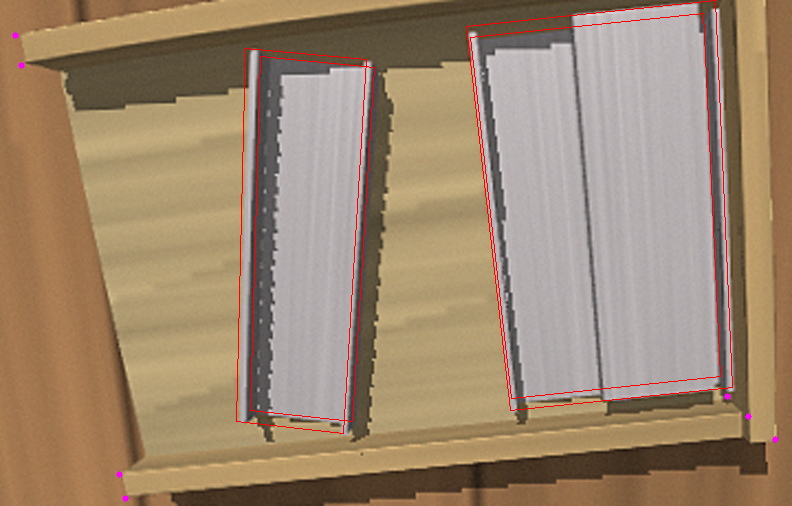

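Overlay check: the fits lie within about 2 mm. The tray is at about (0.579, 0.058) with yaw 0.105, and the open strip is at about (0.528, 0.053) with yaw −0.11. I'll push with both open fingers spread along the strip's length, turning the tool 84° so that tool x points along tray x.

```bash
python3 -m creep '[{"slide":[4.65,-15.5,5],"turn":1.7,"jaw":0},{"slide":[4.65,-15.5,14],"turn":3.5,"jaw":0},{"slide":[4.65,-15.5,14],"turn":5.2,"jaw":0},{"slide":[4.65,-15.5,14],"turn":7,"jaw":0},{"slide":[4.65,-15.5,14],"turn":8,"jaw":0}]'; python3 -m creep '[{"slide":[0,0,0],"turn":1.7,"jaw":0},{"slide":[0,0,0],"turn":3.4,"jaw":0},{"slide":[0,0,0],"turn":5,"jaw":0},{"slide":[0,0,0],"turn":6,"jaw":0},{"slide":[0,0,0],"turn":6,"jaw":0}]'
```

```text
clock: 1.78
tcp_pos: [0.4677, 0.0469, 0.1087]
eef_rot: [-2.934, -1.12, 0.006]
ft_force: [1.2, -0.5, 1.2]
opening: 0.0858
grasp_force: 0.0
clock: 2.4
tcp_pos: [0.47, 0.0467, 0.1103]
eef_rot: [3.137, 0.166, 0.0]
ft_force: [-0.7, -0.4, -0.5]
opening: 0.0854
grasp_force: 0.0
```

```bash
python3 -m creep '[{"slide":[0,0,5],"turn":0,"jaw":0},{"slide":[0,0,7.8],"turn":0,"jaw":0},{"slide":[0,0,7.8],"turn":0,"jaw":0}]'; python3 -m creep '[{"slide":[0,0,0.4],"turn":0,"jaw":0},{"slide":[0,0,0.4],"turn":0,"jaw":0}]';  python3 -m creep '[{"slide":[0,0,0.4],"turn":0,"jaw":0},{"slide":[0,0,0.4],"turn":0,"jaw":0}]'
```

```text
clock: 2.78
tcp_pos: [0.4689, 0.0462, 0.031]
eef_rot: [3.137, 0.168, -0.005]
ft_force: [0.6, -0.1, 0.1]
opening: 0.0854
grasp_force: 0.0
clock: 3.02
tcp_pos: [0.4705, 0.0466, 0.0291]
eef_rot: [-3.137, -0.165, -0.002]
ft_force: [0.6, -0.1, -0.2]
opening: 0.0855
grasp_force: 0.0
clock: 3.28
tcp_pos: [0.47, 0.0466, 0.0244]
eef_rot: [-3.137, -0.165, -0.0]
ft_force: [0.2, 0.2, 0.3]
opening: 0.0852
grasp_force: 0.0
```

```bash
python3 -m creep '[{"slide":[0,0,0.4],"turn":0,"jaw":0},{"slide":[1.5,0,0.4],"turn":0,"jaw":0},{"slide":[3,0,0.4],"turn":0,"jaw":0},{"slide":[4.5,0,0.4],"turn":0,"jaw":0},{"slide":[5.5,0,0.4],"turn":0,"jaw":0}]'; python3 -m creep '[{"slide":[0.8,0,0],"turn":0,"jaw":0},{"slide":[1.6,0,0],"turn":0,"jaw":0},{"slide":[2.2,0,0],"turn":0,"jaw":0},{"slide":[2.2,0,0],"turn":0,"jaw":0}]'
```

```text
clock: 3.9
tcp_pos: [0.5258, 0.0524, 0.0202]
eef_rot: [3.137, 0.165, 0.0]
ft_force: [-2.6, 0.1, 0.7]
opening: 0.0852
grasp_force: 0.7
clock: 4.4
tcp_pos: [0.5469, 0.0546, 0.0203]
eef_rot: [3.137, 0.164, 0.0]
ft_force: [0.0, 0.1, 0.0]
opening: 0.0856
grasp_force: 0.0
```

```bash
python3 - <<'E'
from h import *
M=model("wrist"); cv2.imwrite("pics/w1.png",bot.get_image("wrist")); np.save("w1M.npy",M[0])
E
```

```text
(no output)
```

View pics/w1.png

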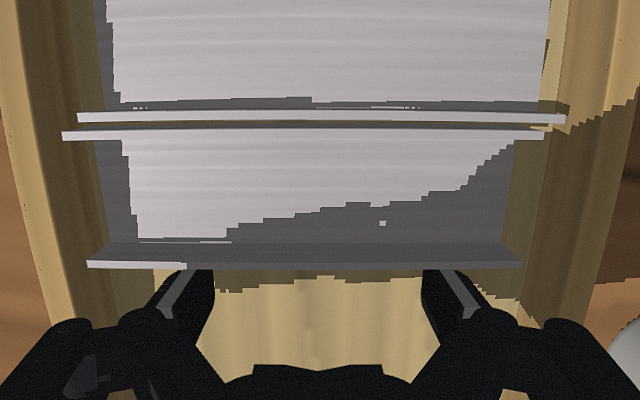

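The open strip is square, with a few millimetres of gap left to the middle strip (rows 117–135). I'll keep pushing in small steps.

```bash
python3 -m creep '[{"slide":[0.3,0,0],"turn":0,"jaw":0},{"slide":[0.6,0,0],"turn":0,"jaw":0},{"slide":[0.6,0,0],"turn":0,"jaw":0}]'; for i in 1 2 3; do python3 -m creep '[{"slide":[0.2,0,0],"turn":0,"jaw":0},{"slide":[0.2,0,0],"turn":0,"jaw":0}]' | egrep 'tcp|ft_'; done
```

```text
clock: 4.82
tcp_pos: [0.5527, 0.0552, 0.0203]
eef_rot: [3.137, 0.164, 0.0]
ft_force: [0.4, -0.3, -0.5]
opening: 0.0853
grasp_force: 0.0
tcp_pos: [0.5542, 0.0553, 0.0202]
ft_force: [-4.2, -1.6, 2.0]
tcp_pos: [0.5543, 0.0554, 0.0199]
ft_force: [-18.1, -1.5, 13.4]
tcp_pos: [0.5544, 0.0554, 0.0195]
ft_force: [-29.6, -2.2, 21.9]
```

```bash
python3 -m creep '[{"slide":[-0.5,0,0],"turn":0,"jaw":0},{"slide":[-1.0,0,-5],"turn":0,"jaw":0},{"slide":[-1.0,3,-11],"turn":0,"jaw":0},{"slide":[-1,7,-17],"turn":0,"jaw":0},{"slide":[-1,10,-22],"turn":0,"jaw":0}]';python3 -m creep '[{"slide":[0,0,0],"turn":0,"jaw":0},{"slide":[0,0,0],"turn":0,"jaw":0}]'|grep tcp;  python3 - <<'E'
from h import *
M=model("wrist"); im=bot.get_image("wrist"); cv2.imwrite("pics/w2.png",im); np.save("w2M.npy",M[0])
E
```

```text
clock: 6.2
tcp_pos: [0.5586, -0.0406, 0.2339]
eef_rot: [3.137, 0.164, 0.002]
ft_force: [0.8, 0.9, -0.4]
opening: 0.0854
grasp_force: 0.0
tcp_pos: [0.5584, -0.0392, 0.2315]
```

View pics/w2.png

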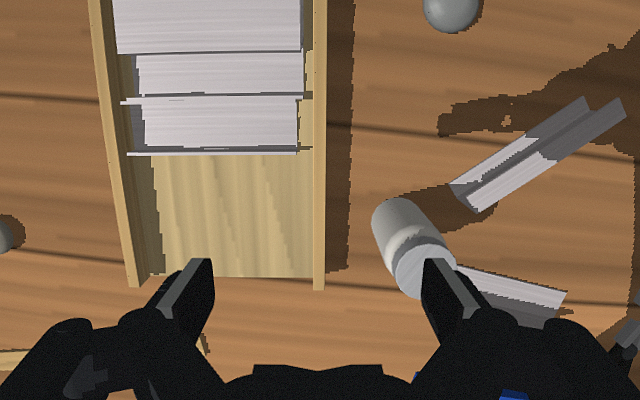

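The open strip is square and against the middle strip (rim at row 154, joint at row 100). The edge strip is clear at (450–625, 95–212), with its open side up-left towards the camera. Next I'll measure both numerically.

```bash
python3 - <<'E'
from h import *
M=list(model("wrist")); im=cv2.imread("pics/w2.png"); M[0]=np.load("w2M.npy")
a=.105;R=np.array([[np.cos(a),-np.sin(a)],[np.sin(a),np.cos(a)]])
q=unproj([[127,155],[297,155]],.029,M)[:,:2]; e=unproj([[133,287],[318,290]],.035,M)[:,:2]
print("rim",q,"end",e,"in tray",(q-e)@R, "yaw rim",np.arctan2(*(q[1]-q[0])[::-1])+np.pi/2)
print("pebble,jar", unproj([[452,20]],.01,M), unproj([[425,272]],.115,M), "offcut far corner",unproj([[566,292],[455,265]],.04,M)[:,:2])
s=cv2.cvtColor(im,cv2.COLOR_BGR2HSV); 
m=((s[...,1]<50)&(s[...,2]>50)).astype(np.uint8); m[:, :430]=0; m[:90]=0; m[225:]=0
m=cv2.morphologyEx(m,cv2.MORPH_OPEN,np.ones((3,3))); m=comp(m,(530,145)); h=cv2.convexHull(cv2.findNonZero(m)); print(m.sum(),cv2.boundingRect(m)); 
mm=np.zeros_like(m); cv2.fillConvexPoly(mm,h,1)
ps=[]
for yaw in(-.6,.7):   # box: x = depth(20), y = length
    pass
p,c=fit(mm,M,[.61,-.25,.7],(.02,.16,.05),0.0);print("edge",p,c)
np.save("edge.npy",p)
v=cv2.resize(im[70:240,400:640],None,fx=3,fy=3)
uv=((proj(box(p,(.02,.16,.05),0),M)-[400,70])*3).astype(int)
for i,j in[(0,1),(0,2),(3,1),(3,2),(4,5),(4,6),(7,5),(7,6),(0,4),(1,5),(2,6),(3,7)]: cv2.line(v,tuple(map(int,uv[i])),tuple(map(int,uv[j])),(0,0,255),1)
cv2.imwrite("pics/edge.png",v)
E
```

```text
rim [[ 0.556845    0.14122963]
 [ 0.57250794 -0.0181919 ]] end [[ 0.41929121  0.13958541]
 [ 0.43808948 -0.05168414]] in tray [[ 0.13696855 -0.01278146]
 [ 0.13718839  0.01921977]] yaw rim 0.0979342975198505
pebble,jar [[ 0.70703855 -0.14504362  0.01      ]] [[ 0.50958885 -0.12519185  0.115     ]] offcut far corner [[ 0.46089763 -0.3121455 ]
 [ 0.48194623 -0.18335993]]
7292 (449, 96, 177, 117)
edge [ 0.59933895 -0.24137358  0.71630582] 0.02368870397537337
```

View pics/edge.png

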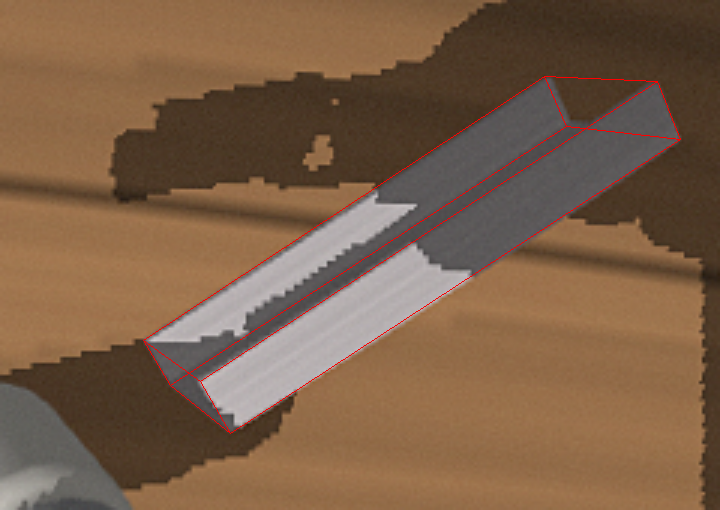

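The fit matches well. The edge strip is centred at (0.599, −0.241), with its open side facing yaw 0.716. The open strip is at tray x ≈ 0.012, which is tight. Now I'll tip the edge strip with two fingers pushing high on the web.

```bash
python3 -m creep '[{"slide":[-0.8,6,0],"turn":-1.5,"jaw":0},{"slide":[-0.8,12,0],"turn":-3,"jaw":0},{"slide":[-0.8,18,0],"turn":-4.5,"jaw":0},{"slide":[-0.8,22.4,3],"turn":-5.83,"jaw":0},{"slide":[-0.8,22.4,8],"turn":-5.83,"jaw":0}]';  python3 -m creep '[{"slide":[0,0,5],"turn":0,"jaw":0},{"slide":[0,0,10],"turn":0,"jaw":0},{"slide":[0,0,10],"turn":0,"jaw":0}]'
```

```text
clock: 7.12
tcp_pos: [0.5736, -0.2666, 0.1504]
eef_rot: [2.942, 1.097, 0.0]
ft_force: [1.1, -0.6, -0.7]
opening: 0.0854
grasp_force: 0.0
clock: 7.5
tcp_pos: [0.5715, -0.2613, 0.0476]
eef_rot: [-2.937, -1.099, 0.009]
ft_force: [-0.8, -0.4, 0.5]
opening: 0.0853
grasp_force: 0.0
```

```bash
python3 -m creep '[{"slide":[0.8,0,0],"turn":0,"jaw":0},{"slide":[1.4,0,0],"turn":0,"jaw":0},{"slide":[1.9,0,0],"turn":0,"jaw":0},{"slide":[2.4,0,0],"turn":0,"jaw":0},{"slide":[2.8,0,0],"turn":0,"jaw":0}]';  python3 -m creep '[{"slide":[0.4,0,0],"turn":0,"jaw":0},{"slide":[0.8,0,0],"turn":0,"jaw":0},{"slide":[1.2,0,0],"turn":0,"jaw":0},{"slide":[1.2,0,0],"turn":0,"jaw":0}]'; python3 - <<'E'
from h import *
M=model("wrist"); im=bot.get_image("wrist"); cv2.imwrite("pics/w3.png",im); np.save("w3M.npy",M[0])
cv2.imwrite("pics/s3.png",bot.get_image("scene"))
a=bot.get_image("side")
v=np.hstack([cv2.resize(im,(400,250)),cv2.resize(cv2.imread("pics/s3.png")[190:300,220:340],(400,367))[:250]])
cv2.imwrite("pics/v3.png",v)
E
```

```text
clock: 8.12
tcp_pos: [0.5968, -0.2447, 0.0546]
eef_rot: [2.94, 1.1, 0.005]
ft_force: [-0.2, -0.3, 0.4]
opening: 0.0856
grasp_force: 0.2
clock: 8.62
tcp_pos: [0.6043, -0.2366, 0.0517]
eef_rot: [-2.942, -1.1, 0.0]
ft_force: [-0.2, 0.3, 0.6]
opening: 0.0855
grasp_force: 0.0
```

View pics/v3.png

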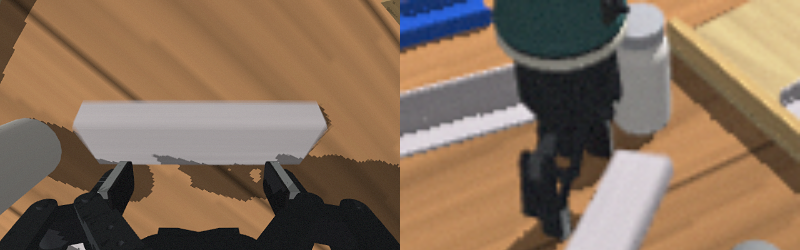

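Two faces of the strip are visible across wrist-crop cols 75–325, so it has tipped. I'll back off and fit it as a flat strip to check.

```bash
python3 -m creep '[{"slide":[-1,0,0],"turn":0,"jaw":0},{"slide":[-1,0,-5],"turn":0,"jaw":0},{"slide":[-1,0,-11],"turn":0,"jaw":0},{"slide":[-1,0,-14],"turn":0,"jaw":0},{"slide":[-1,0,-14],"turn":0,"jaw":0}]'|grep tcp; cat > fe.py <<'E'
from h import *
import sys
n=sys.argv[1]; M=model("wrist"); im=bot.get_image("wrist"); cv2.imwrite(f"pics/{n}.png",im)
p0=[.633,-.212,.716]
s=cv2.cvtColor(im,cv2.COLOR_BGR2HSV); m=((s[...,1]<50)&(s[...,2]>50)).astype(np.uint8)
roi=np.zeros_like(m); h=cv2.convexHull(proj(box(p0,(.10,.20,.02),0),M).astype(np.int32)); cv2.fillConvexPoly(roi,h,1)
m=cv2.morphologyEx(m&roi,cv2.MORPH_OPEN,np.ones((3,3))); c=tuple(proj([p0[0],p0[1],.02],M)[0].astype(int)); 
m=comp(m,c); print(m.sum(),cv2.boundingRect(m),cv2.boundingRect(h)); mm=np.zeros_like(m); hh=cv2.convexHull(cv2.findNonZero(m)); cv2.fillConvexPoly(mm,hh,1)
print(cv2.approxPolyDP(hh,3,True)[:,0].tolist())
print("flat",fit(mm,M,p0,(.05,.16,.02),0)); print("stand",fit(mm,M,p0,(.02,.16,.05),0)); print(bot.get_obs()["tcp_pos"])
E
python3 fe.py w4
```

```text
tcp_pos: [0.5969, -0.2446, 0.1944]
11876 (218, 102, 196, 62) (189, 59, 253, 124)
[[410, 162], [222, 163], [218, 103], [413, 103]]
flat (array([ 0.62642807, -0.21758035,  0.71399434]), np.float64(0.011848242328119651))
stand (array([ 0.62243781, -0.22594217,  0.71895717]), np.float64(0.4882976286513888))
[ 0.59627208 -0.24411999  0.19245099]
```

It lies flat at (0.626, −0.218), yaw 0.714. Now I'll grasp it high across its 50 mm width.

```bash
python3 -m creep '[{"slide":[4,0,0],"turn":-1.75,"jaw":0},{"slide":[4,0,0],"turn":-3.5,"jaw":0},{"slide":[4,0,2],"turn":-5.2,"jaw":0},{"slide":[4,0,4],"turn":-6.9,"jaw":0},{"slide":[4,0,6],"turn":-8.5,"jaw":0}]'|egrep 'tcp|eef'; python3 -m creep '[{"slide":[0,0,0],"turn":-1.7,"jaw":0},{"slide":[0,0,2],"turn":-3.4,"jaw":0},{"slide":[0,0,4],"turn":-5,"jaw":0},{"slide":[0,0,4],"turn":-6.5,"jaw":0},{"slide":[0,0,4],"turn":-6.5,"jaw":0}]'; python3 -c "
from h import *
print(np.round(bot.get_obs()['qpos'],2))"; python3 fe.py w5
```

```text
tcp_pos: [0.6257, -0.2173, 0.1295]
eef_rot: [-2.175, -2.264, 0.002]
clock: 10.7
tcp_pos: [0.6257, -0.2175, 0.0903]
eef_rot: [-1.304, -2.855, -0.0]
ft_force: [-0.3, 1.2, 0.6]
opening: 0.0855
grasp_force: 0.0
[ 0.37  0.66 -0.12  1.62  0.09  0.87  0.93]
22693 (270, 80, 96, 260) (235, 40, 197, 324)
[[365, 81], [355, 339], [279, 339], [270, 80]]
flat (array([ 0.62643545, -0.21769661,  0.71300684]), np.float64(0.016415708561971942))
stand (array([ 0.62512999, -0.21648381,  0.91395981]), np.float64(0.5403767922130289))
[ 0.62602388 -0.2175101   0.09076009]
```

```bash
python3 -m creep '[{"slide":[0,0,3],"turn":0,"jaw":0},{"slide":[0,0,5.5],"turn":0,"jaw":0},{"slide":[0,0,6.1],"turn":0,"jaw":0},{"slide":[0,0,6.1],"turn":0,"jaw":0.2},{"slide":[0,0,6.1],"turn":0,"jaw":0.6}]'; python3 -m creep '[{"slide":[0,0,0],"turn":0,"jaw":0.6},{"slide":[0,0,0],"turn":0,"jaw":0.6},{"slide":[0,0,0],"turn":0,"jaw":0.6},{"slide":[0,0,0],"turn":0,"jaw":0.6}]'
```

```text
clock: 11.38
tcp_pos: [0.6273, -0.2174, 0.0319]
eef_rot: [1.304, 2.857, 0.0]
ft_force: [-3.5, -2.9, 6.6]
opening: 0.0516
grasp_force: 3.9
clock: 11.88
tcp_pos: [0.6274, -0.2174, 0.0324]
eef_rot: [1.303, 2.857, 0.0]
ft_force: [-4.0, 1.1, 10.2]
opening: 0.048
grasp_force: 60.3
```

```bash
python3 -m creep '[{"slide":[0,0,-1],"turn":0,"jaw":0.6},{"slide":[0,0,-3],"turn":0,"jaw":0.6},{"slide":[0,0,-6],"turn":0,"jaw":0.6},{"slide":[0,0,-9],"turn":0,"jaw":0.6},{"slide":[0,0,-9],"turn":0,"jaw":0.6}]'; python3 - <<'E'
from h import *
M=model("wrist");im=bot.get_image("wrist");s=bot.get_image("scene");cv2.imwrite("pics/w6.png",im)
p=np.array([.6274,-.2174,.714]); z=bot.get_obs()["tcp_pos"][2]; print(z,bot.get_obs()["eef_rot"],bot.get_obs()["ft_force"])
g=((cv2.cvtColor(im,cv2.COLOR_BGR2HSV)[...,1]<50)&(cv2.cvtColor(im,cv2.COLOR_BGR2HSV)[...,2]>50)).astype(np.uint8)
for b in (.015,.020,.025,.03): 
    uv=proj(box(p,(.05,.16,.02),z-b-.01),M); print(b,np.round(uv).tolist())
m=comp(cv2.morphologyEx(g,cv2.MORPH_OPEN,np.ones((3,3))),tuple(proj([p[0],p[1]+.0,z-.01],M)[0].astype(int)))
print(m.sum(),cv2.boundingRect(m), cv2.approxPolyDP(cv2.convexHull(cv2.findNonZero(m)),4,True)[:,0].tolist())
r=bot.boxes_of("edge_strip","scene")[:2]; print(r)
E
```

```text
clock: 12.5
tcp_pos: [0.6282, -0.2177, 0.1247]
eef_rot: [1.301, 2.854, 0.001]
ft_force: [0.9, 0.6, -1.2]
opening: 0.0475
grasp_force: 62.0
0.12163543129636002 [ 1.30314210e+00  2.85759218e+00 -8.09341130e-06] [-0.76356823 -1.03962754 -1.42216183]
0.015 [[269.0, 387.0], [253.0, 73.0], [362.0, 387.0], [377.0, 73.0], [265.0, 418.0], [243.0, 70.0], [366.0, 418.0], [386.0, 70.0]]
0.02 [[271.0, 380.0], [255.0, 73.0], [361.0, 380.0], [375.0, 73.0], [266.0, 409.0], [246.0, 71.0], [365.0, 409.0], [384.0, 71.0]]
0.025 [[272.0, 373.0], [257.0, 74.0], [360.0, 373.0], [373.0, 74.0], [267.0, 402.0], [248.0, 72.0], [364.0, 401.0], [381.0, 72.0]]
0.03 [[273.0, 367.0], [259.0, 74.0], [359.0, 367.0], [371.0, 74.0], [268.0, 394.0], [251.0, 72.0], [363.0, 394.0], [379.0, 72.0]]
36013 (249, 72, 138, 299) [[385, 72], [370, 363], [321, 370], [265, 364], [249, 72]]
[{'rect': [262.2, 212.2, 300.7, 262.7], 'p': 0.93}]
```

The strip is lifted and held level, with its bottom about 32 mm below the TCP. I'll carry it over the joint.

```bash
python3 -m creep '[{"slide":[0,0,-4.5],"turn":0,"jaw":0.6},{"slide":[4,3,-5],"turn":1.2,"jaw":0.6},{"slide":[8,6,-5],"turn":2.4,"jaw":0.6},{"slide":[12,9,-5],"turn":3.6,"jaw":0.6},{"slide":[16,12,-5],"turn":4.8,"jaw":0.6}]'|egrep 'tcp|eef|open'; python3 -m creep '[{"slide":[0,0,0],"turn":0,"jaw":0.6},{"slide":[0,0,0],"turn":0,"jaw":0.6}]'; python3 - <<'E'
from h import *
o=bot.get_obs(); r=o["eef_rot"]; az=2*np.arctan2(r[1],r[0])-np.pi/2
for T in [.6045,.064]:pass
d=np.array([.6045,.064])-o["tcp_pos"][:2]; x=np.array([-np.sin(az),np.cos(az)]);y=np.array([np.cos(az),np.sin(az)])
print(o["tcp_pos"],az,"slide cm",d@x*100,d@y*100,"turn",np.degrees((az-.102+np.pi/2)%np.pi-np.pi/2)/6)
E
```

```text
tcp_pos: [0.6117, -0.0162, 0.1701]
eef_rot: [-1.978, -2.44, 0.001]
opening: 0.0473
clock: 13.52
tcp_pos: [0.6122, -0.0182, 0.1702]
eef_rot: [-1.972, -2.445, 0.002]
ft_force: [0.3, -0.4, -0.8]
opening: 0.0475
grasp_force: 62.6
[ 0.61215938 -0.01815684  0.1702486 ] -6.06967502395397 slide cm 8.191427521591883 0.9922894434136724 turn 1.0648447668560455
```

```bash
python3 -m creep '[{"slide":[4.1,0.5,0],"turn":0.5,"jaw":0.6},{"slide":[8.2,1,0],"turn":1.06,"jaw":0.6},{"slide":[8.2,1,4],"turn":1.06,"jaw":0.6},{"slide":[8.2,1,8],"turn":1.06,"jaw":0.6},{"slide":[8.2,1,8],"turn":1.06,"jaw":0.6}]'; python3 - <<'E'
from h import *
M=model("wrist");im=bot.get_image("wrist");o=bot.get_obs();cv2.imwrite("pics/w7.png",im)
print(o["tcp_pos"],2*np.arctan2(o["eef_rot"][1],o["eef_rot"][0])-np.pi/2)
v=cv2.resize(im,(640,400)); z=o["tcp_pos"][2]
# predicted: held strip box, nested target box, open strip outline, top-strip edge
a=.102;R=np.array([[np.cos(a),-np.sin(a)],[np.sin(a),np.cos(a)]]); op=np.array([.5895,.064]); 
for P,s,zl,c in (((*op,a),(.05,.16,.02),.009,(0,0,255)),((*(op+R@[.015,0]),a),(.05,.16,.02),.012,(0,255,0)),((*(op+R@[.0755,0]),a),(.05,.16,.02),.012,(255,0,0))):
    uv=proj(box(P,s,zl),M).astype(int)[4:]
    for i,j in((0,1),(0,2),(3,1),(3,2)): cv2.line(v,tuple(map(int,uv[i])),tuple(map(int,uv[j])),c,1)
s=bot.get_image("side")[190:265,220:345]; s=cv2.resize(s,(333,200),interpolation=2)
q=bot.get_image("scene")[165:265,300:420]; q=cv2.resize(q,(240,200),interpolation=2)
cv2.imwrite("pics/v7.png",np.vstack([v,np.hstack([s,q,np.zeros((200,67,3),np.uint8)])]))
E
```

```text
clock: 14.15
tcp_pos: [0.6033, 0.0629, 0.0882]
eef_rot: [-2.105, -2.328, 0.007]
ft_force: [0.6, -0.3, -1.1]
opening: 0.0475
grasp_force: 62.6
[0.60460626 0.0632506  0.09030426] -6.182723384480306
```

View pics/v7.png

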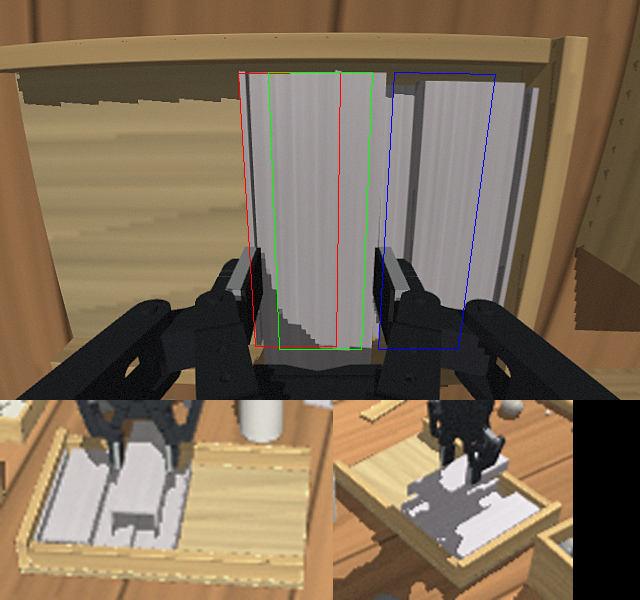

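The open strip's rim matches the red outline. The top strip sits a bit further back than nominal, which leaves more room. The held strip is over the joint and aligned with the green target, so I'll lower it in steps.

```bash
python3 -m creep '[{"slide":[0,0,1.5],"turn":0,"jaw":0.6},{"slide":[0,0,3],"turn":0,"jaw":0.6},{"slide":[0,0,3],"turn":0,"jaw":0.6}]'|egrep 'tcp|ft|open'; for i in 1 2 3; do python3 -m creep '[{"slide":[0,0,0.35],"turn":0,"jaw":0.6},{"slide":[0,0,0.35],"turn":0,"jaw":0.6},{"slide":[0,0,0.35],"turn":0,"jaw":0.6}]'|egrep 'tcp|ft'; done
```

```text
tcp_pos: [0.604, 0.0644, 0.0593]
ft_force: [-0.0, -0.7, -0.9]
opening: 0.0474
tcp_pos: [0.6051, 0.0645, 0.0575]
ft_force: [0.8, -0.1, -1.2]
tcp_pos: [0.6049, 0.0645, 0.0537]
ft_force: [0.1, 1.2, -1.3]
tcp_pos: [0.6049, 0.0645, 0.0502]
ft_force: [-0.3, 0.1, -0.5]
```

```bash
for i in 1 2 ; do python3 -m creep '[{"slide":[0,0,0.3],"turn":0,"jaw":0.6},{"slide":[0,0,0.3],"turn":0,"jaw":0.6},{"slide":[0,0,0.3],"turn":0,"jaw":0.6}]'|egrep 'tcp|ft'; done
```

```text
tcp_pos: [0.6049, 0.0645, 0.0472]
ft_force: [-0.2, -0.4, -0.8]
tcp_pos: [0.6051, 0.0645, 0.0445]
ft_force: [-0.9, -0.9, 5.0]
```

Contact came at TCP z = 0.0445, which is the fully seated height. I'll release with a small opening, then rise straight up.

```bash
python3 -m creep '[{"slide":[0,0,-0.05],"turn":0,"jaw":0.36},{"slide":[0,0,-0.05],"turn":0,"jaw":0.34},{"slide":[0,0,-0.05],"turn":0,"jaw":0.34},{"slide":[0,0,-0.05],"turn":0,"jaw":0.34}]'; python3 -m creep '[{"slide":[0,0,-0.5],"turn":0,"jaw":0.34},{"slide":[0,0,-1.2],"turn":0,"jaw":0.34},{"slide":[0,0,-2.5],"turn":0,"jaw":0.3},{"slide":[0,0,-7],"turn":0,"jaw":0},{"slide":[0,0,-12],"turn":0,"jaw":0}]'; python3 -m creep '[{"slide":[0,0,-6],"turn":0,"jaw":0},{"slide":[-5,0,-8],"turn":0,"jaw":0},{"slide":[-5,0,-8],"turn":0,"jaw":0}]' | grep tcp
cat > chk.py <<'E'
from h import *
import sys
M=model("wrist");im=bot.get_image("wrist");o=bot.get_obs();cv2.imwrite("pics/%s.png"%sys.argv[1],im);print(o["tcp_pos"])
s=cv2.cvtColor(im,cv2.COLOR_BGR2HSV); c=proj([.605,.065,.032],M)[0]; print("edge c px",c)
g=cv2.cvtColor(im,cv2.COLOR_BGR2GRAY); L=cv2.createLineSegmentDetector().detect(g)[0][:,0]
a=.102; T=np.array([.578,.059]); R=np.array([[np.cos(a),-np.sin(a)],[np.sin(a),np.cos(a)]])
out=[]
for l in L:
    w=unproj(l.reshape(2,2),.032,M)[:,:2]; d=w[1]-w[0]; n=np.hypot(*d); yaw=np.arctan2(d[1],d[0])-np.pi/2; yaw=(yaw+np.pi/2)%np.pi-np.pi/2
    if n>.05 and abs(yaw-a)<.3:
        t=(w.mean(0)-T)@R
        if abs(t[1])<.1 and abs(t[0])<.17: out.append((round(t[0]*1e3,1),round(yaw-a,3),round(n*1e3),l.round().astype(int).tolist()))
for r in sorted(out): print(*r)
E
python3 chk.py w8
```

```text
clock: 17.05
tcp_pos: [0.6049, 0.0645, 0.0447]
eef_rot: [-2.106, -2.331, 0.0]
ft_force: [-0.5, -0.3, 0.5]
opening: 0.0565
grasp_force: 0.0
clock: 17.68
tcp_pos: [0.6046, 0.0645, 0.1666]
eef_rot: [-2.105, -2.331, 0.001]
ft_force: [0.0, -0.4, 0.2]
opening: 0.0853
grasp_force: 0.0
tcp_pos: [0.6108, 0.0107, 0.2477]
[0.61021735 0.01298437 0.24634458]
edge c px [315.77452807 111.48241796]
-144.6 -0.087 90 [143, 206, 138, 116]
-139.4 0.004 104 [129, 24, 143, 140]
-10.1 0.001 162 [279, 197, 272, 19]
-5.6 0.015 102 [278, 77, 283, 186]
51.9 -0.002 157 [341, 192, 343, 19]
54.3 0.015 87 [345, 63, 345, 158]
74.5 0.001 144 [364, 192, 368, 36]
77.5 0.003 157 [372, 23, 367, 194]
128.1 0.004 164 [417, 201, 428, 24]
132.8 0.001 155 [434, 28, 422, 196]
136.1 0.001 158 [425, 197, 437, 27]
141.7 -0.0 204 [445, 1, 429, 219]
153.5 0.0 205 [440, 221, 458, 1]
```

```bash
python3 - <<'E'
from h import *
M=model("wrist");im=bot.get_image("wrist");g=cv2.cvtColor(im,cv2.COLOR_BGR2GRAY).astype(np.float32)
a=.102; T=np.array([.578,.059]); R=np.array([[np.cos(a),-np.sin(a)],[np.sin(a),np.cos(a)]])
xs=np.arange(-16,60,1.)/1e3
for y0,y1 in((-70,-30),(-20,20),(30,70)):
    ys=np.linspace(y0,y1,20)/1e3; X,Y=np.meshgrid(xs,ys); W=np.c_[np.c_[X.ravel(),Y.ravel()]@R.T+T,np.full(X.size,.032)]
    uv=proj(W,M).astype(np.float32); v=cv2.remap(g,uv[:,0].reshape(X.shape),uv[:,1].reshape(X.shape),1)
    print(y0,np.median(v,0).astype(int).tolist())
# end edges of edge strip: along tray y at x=27
ys=np.arange(-95,96,2)/1e3
W=np.c_[np.c_[np.full(len(ys),.027),ys]@R.T+T,np.full(len(ys),.032)];uv=proj(W,M).astype(np.float32)
print(cv2.remap(g,uv[:,0],uv[:,1],1).ravel().astype(int).tolist())
print(bot.get_obs()["clock"])
E
```

```text
-70 [152, 153, 153, 157, 169, 173, 138, 72, 74, 85, 83, 92, 175, 172, 167, 166, 167, 166, 167, 165, 165, 162, 169, 175, 174, 168, 167, 169, 169, 168, 165, 167, 171, 171, 174, 174, 171, 170, 167, 165, 165, 167, 169, 168, 168, 165, 166, 168, 167, 165, 164, 164, 169, 169, 168, 168, 166, 167, 166, 167, 169, 170, 168, 168, 167, 164, 166, 170, 143, 96, 146, 168, 167, 168, 166, 167]
-20 [157, 158, 156, 162, 172, 177, 134, 70, 92, 84, 94, 179, 176, 174, 172, 170, 172, 171, 172, 169, 166, 166, 171, 175, 176, 172, 167, 165, 171, 171, 167, 169, 172, 174, 179, 176, 171, 172, 172, 172, 170, 170, 172, 177, 173, 170, 170, 173, 173, 172, 171, 169, 171, 172, 172, 171, 171, 171, 170, 171, 174, 174, 172, 173, 169, 168, 169, 174, 150, 99, 136, 178, 173, 171, 169, 171]
30 [158, 158, 158, 167, 177, 182, 139, 78, 81, 88, 84, 131, 178, 181, 177, 178, 179, 177, 177, 177, 173, 173, 174, 178, 183, 183, 174, 169, 176, 181, 178, 175, 174, 174, 183, 183, 176, 179, 179, 180, 178, 176, 180, 185, 177, 174, 174, 176, 178, 178, 180, 177, 177, 176, 176, 176, 177, 178, 177, 177, 178, 179, 178, 177, 173, 173, 176, 180, 159, 124, 151, 163, 176, 174, 173, 176]
[142, 148, 130, 124, 129, 134, 75, 78, 76, 101, 167, 165, 166, 165, 166, 167, 165, 167, 165, 167, 167, 167, 168, 168, 168, 169, 169, 169, 170, 171, 169, 172, 171, 172, 171, 174, 172, 174, 173, 173, 173, 173, 175, 175, 176, 175, 177, 176, 178, 179, 178, 179, 178, 178, 180, 180, 179, 182, 179, 181, 179, 178, 180, 182, 185, 183, 183, 185, 182, 183, 182, 186, 185, 185, 187, 186, 187, 186, 185, 187, 188, 187, 186, 188, 186, 187, 189, 191, 191, 161, 72, 67, 62, 130, 150, 146]
18.15
```

The open strip's rim spans tray x −13 to −10, which is tight. The edge strip's far edge is at 52 mm, square to within 0.003 rad and centred lengthwise. The robot is clear, so I'm handing in.

```bash
python3 -c "
from bench import bot
print(bot.close_job())"
```

```text
the job is handed in; nothing more can be done
None
```

I handed the job in at about 18 s: by my measurements the open strip is tight and square against the pack, and the edge strip is nested upside down over the last joint and fully down. `close_job` gave no verdict, and I did not re-check the bystanders at the end.

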